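# Clear the fixture plate and hold the angle in the fence for tacking

## Robot

A 6-joint arm with a two-finger parallel gripper is mounted at the origin on the work surface. World frame = base frame: x ahead of the robot, y to its left, z up, the work surface at z = 0. Lengths are in m, angles in rad, forces in N, time in s.
With the tool pointing down it reaches from about 0.35 to 0.8 m from the base axis. Payload 7.3 kg.
Tool frame: the origin (TCP) lies midway between the tips of the shut fingers; the grasp point (between the pads) lies 19 mm behind it; z points along the fingers, y is the direction in which the jaws open and shut (so a half turn about z gives the same grasp; the last joint's range is limited). The gripper opens to 85 mm and grips with 20 to 120 N. Pads are 22 mm wide; open, the fingers measure 114 mm over their backs; the gripper's body (76 mm by 85 mm) begins 54 mm behind the grasp point. The pads swing forward as they close: fully open they stand 13 mm farther back than shut.
Start: joints at [-1.478, 0.342, 1.524, -0, 1.275, -0.146], TCP at [0.124, -0.51, 0.231] pointing down, gripper open.
Joint ranges: [-2.53, 2.53], [-0.77, 2.02], [0.04, 2.7], [-1, 4.14], [0.28, 2.66], [-3.11, 3.11]. Speed limits (rad/s): [2.57, 2.57, 3.14, 3.14, 3.14, 3.14].

## Interface

Orientations are given as [roll, pitch, yaw] about the fixed x, y, z axes, in that order (R = Rz(yaw) Ry(pitch) Rx(roll)).
In Python, from rig import get_state, cams, job gives the robot as it stands.
- The arm moves only by the tool move_arm, never from a script. Its argument "commands" is a list of rows, each an object with "travel": the shift along the tool's x, y, z in m, a list of three; "roll": the turn about the tool's z in degrees; "hand": the opening, from -1 (shut) to 1 (fully open), so that 0 is half open. A call has 1 to 12 rows; each row is the pose to reach, as a shift and turn from the pose commanded when the call began, along the tool's axes at that moment; what a row does not reach only later rows make up. A row lasts 1/10 s, in which the tool goes at most 50 mm and 8.59 degrees, less where a joint would pass 70% of its speed; a pose out of reach is approached as far as the arm can. A call with a gripper value outside its range is refused whole. The fingers move at their own pace and stop on an object; "force" is the grip in N (left out, the last holds). Time passes only in rows, so rows that repeat a pose let the fingers close. It gives the time, the measured TCP pose, the force and the opening at its end, in the units of the state.
- get_state(): the state, without advancing time (a new reading comes with each control period).
- cams.capture(name): name is "side" or "top" or "wrist"; returns a dict with "frame" (420x560x3 uint8, red, green, blue), "z_map" (420x560 float32, m along the optical axis (not along the pixel's ray), 0 where there is no reading), "mtx" (3x3 intrinsics, pixels), "T" (4x4, takes a point from camera to world coordinates); the wrist camera has in their place "hand_eye" (4x4, takes a point from camera to tool coordinates, whose origin is the TCP and whose axes are the flange's). Camera axes: x right, y down, z forward; pixel columns grow to the right and rows downward; lengths in m; the calibration is good to about 2 mm. A picture is of the moment at which its call begins: read the wrist's pose just before it.
- job.finish_job(): hands the job in, once; it reports no verdict.
The state is a dict: "time": time; "joint_positions": joint angles; "joint_velocities": joint speeds; "tau": joint torques, N m; "ee_pos": TCP position; "eef_rot": TCP orientation; "force": force on the tool from outside, world axes, zero at the start; "wrist_torque": the same for the moment, N m; "width": opening from 0.0 (shut) to 1.0 (fully open).
Only numpy, scipy, OpenCV 4.12 (cv2) and the standard library are available. Lean on these libraries where they do the work, as an engineer would, in place of code of your own. Each camera call takes 0.05 s, during which the arm holds its last target. There are 200 camera calls.

## Task

Take the scraper block and wipe the three loose slugs off the fixture plate into the yellow scrap tray at its end, touching the slugs with the scraper only, then stand the scraper back on the bench, clear of plate and tray. Then set the aluminium angle on the plate, its standing leg flush along the fence and its end up against the red stop, and with one diagonal push of the fingers press it against the fence and down on the plate together, about 10 N each way. Finish while still holding that push, and leave the other things on the bench where they are.

Things in the scene. Friction and masses are not known exactly. Their poses are not given: they have to be found in the camera images.
- plate: grey steel fixture plate with a grid of dark 16 mm holes, fixed to the bench, 200 (x) x 380 (y) x 30 mm high. Origin: centre of its underside on the bench; its smooth top is 30 mm up (metal slides on it with friction about 0.4). x points to the fence on its far side, y along the fence to the left; its right end (y = -190 mm) is the edge over the scrap tray.
- fence: straight aluminium fence, bolted on the plate, 380 mm long, 50 mm high above the plate. Origin: on its flat working face, at the face's lower edge (plate-top height), mid-length. x points away through the fence (the working face is x = 0 and looks to -x), y along the fence to the left, z up. A narrow bolted flange lies behind it.
- stop: red steel stop block bolted to the plate against the fence near its left end: 58 mm out from the fence, 36 mm along it, 40 mm high. Origin: on its working face, which looks along -y to the right, at plate-top height, where that face meets the fence. Axes as the fence's.
- tray: yellow sheet-metal scrap tray fixed on the bench, butted against the right end of the plate and open on that side: 170 (x) x 100 (y) mm, floor 2 mm up, the other three walls 24 mm high (6 mm below the plate's top). Origin: centre of its underside. Axes as the plate's.
- slug1: loose steel slug (a disc from a hole cutter), 22 mm across, 6 mm thick, 18 g, lying flat on the plate beside the fence. Origin: centre of its underside.
- slug2: loose steel slug like slug1
- slug3: loose steel slug like slug1
- scraper_mid (a point): scraper block: a beech block shod with steel along the bottom, 28 (x) x 100 (y) x 60 (z) mm, 0.2 kg, standing on the bench left or right in front of the plate. This point is its centre, 30 mm above its underside; z up, y along its length. It is gripped across its 28 mm thickness.
- angle_mid (a point): workpiece: offcut of aluminium angle (L), legs 50 mm, 8 mm thick, 160 mm long (y), 0.3 kg; starts across from the scraper. Point: middle of the standing leg, 25 mm above the underside, half-way along and through. +x goes out of the leg's flat back, which must meet the fence; the lying leg reaches 46 mm to -x of this point, its upper face 8 mm above the underside. A push into the inside corner seats it; high on the leg tips it.
- magnet: bystander: red arrow-shaped welding magnet, 95 x 90 x 16 mm, lying in front of the plate. Origin: underside.
- hammer: bystander: hammer lying on the bench, left of the plate. Origin: underside.
- brush: bystander: brush lying on the bench, right of the plate. Origin: underside.
- tape: bystander: yellow tape measure, 30 x 65 x 62 mm, standing left of the plate. Origin: underside.
- spray: bystander: blue spray can, 56 mm across, 160 mm high, standing at the left. Origin: underside.
- flange: bystander: steel pipe stub with a round flange, 110 mm across, 105 mm high, standing right of the scrap tray. Origin: underside.
Things that resemble listed ones, but are neither listed nor needed, are in the scene too. What is shaped like the tray but purple is not meant. Leave any orange look-alike of the part that bears angle_mid alone.

How it is judged:
On the way, in this order (a step that is already met when the one before it is completed fails the run):
1. the three slugs lie in the scrap tray, the scraper still in the gripper (height (world z) of each of slug1, slug2, slug3 below 0.023 m and x of slug1 in the frame of tray between -0.085 and 0.085 m and y of slug1 in the frame of tray between -0.05 and 0.052 m and x of slug2 in the frame of tray between -0.085 and 0.085 m and y of slug2 in the frame of tray between -0.05 and 0.052 m and x of slug3 in the frame of tray between -0.085 and 0.085 m and y of slug3 in the frame of tray between -0.05 and 0.052 m and contact force between the fingers and scraper above 1 N), for 0.1 s.
2. the angle stands on the plate, flush along the fence and up against the stop (x of angle_mid in the frame of fence above -0.0065 m and z of angle_mid in the frame of fence between 0.022 and 0.027 m and y of angle_mid in the frame of stop between -0.085 and -0.075 m and angle between the y axis of angle_mid and the y axis of fence, either way round below 0.03 rad and angle between angle_mid's own z axis and vertical below 0.035 rad), for 0.1 s.
At the end, for the whole second after the job is handed in: Fingers push the angle (>5 N): >2.5 N on the fence, >6 N on the plate (own weight about 3 N). Leg within 2.5 mm of the fence and 0.03 rad of parallel, end within 5 mm of the stop, level on the plate. All slugs in the tray. Scraper upright on the bench, let go, clear of plate and tray (all of step 2 and height (world z) of each of slug1, slug2, slug3 below 0.023 m and x of slug1 in the frame of tray between -0.085 and 0.085 m and y of slug1 in the frame of tray between -0.05 and 0.052 m and x of slug2 in the frame of tray between -0.085 and 0.085 m and y of slug2 in the frame of tray between -0.05 and 0.052 m and x of slug3 in the frame of tray between -0.085 and 0.085 m and y of slug3 in the frame of tray between -0.05 and 0.052 m and contact force between angle and fence above 2.5 N and contact force between angle and plate above 6 N and contact force between the fingers and angle above 5 N and contact force between each of angle, the fingers and scraper below 0.1 N and linear speed of angle below 0.01 m/s and height (world z) of scraper_mid below 0.036 m and angle between scraper_mid's own z axis and vertical below 0.15 rad and contact force between scraper and plate below 0.1 N and contact force between scraper and tray below 0.1 N); the arm keeps its last pose, push and grip.
It fails at once if the robot itself touches a slug (contact force between any of the fingers, the arm and slug1 above 0.5 N or contact force between any of the fingers, the arm and slug2 above 0.5 N or contact force between any of the fingers, the arm and slug3 above 0.5 N).
It fails at once if a bystander is moved by more than 20 mm (distance of any of magnet, hammer, brush, tape, spray, flange from where it was at the start of the episode above 0.02 m).
It also fails if it takes over 72 s, if anything falls off the work surface, if the arm or the gripper's body presses on something with over 40 N, if the wrist force passes 120 N, or if a joint passes its speed limit or range.

## Working session

There is one attempt and no reset: what is moved stays moved. The work goes in short steps, Python scripts to look and compute and a tool call to move; the robot and the scene stay as the last step left them, time stands still between calls to the robot, and variables do not carry over. Pictures are saved under pics/ and viewed, about 8 in all and at most 12, crops included, and the job is handed in when it is done.

Besides the shell and the picture viewer there is one more tool, called after ">>>" as a command line: name --argument value ..., lists and objects as JSON in quotes. move_arm: Moves the arm, as the interface text tells. Its arguments: {"type":"object","properties":{"commands":{"type":"array"},"force":{"type":"number"}},"required":["commands"]}

```bash
mkdir -p pics; ls; python3 - <<'E'
from rig import get_state,cams,job
import cv2,numpy as np
s=get_state();print(s)
for n in["side","top"]:
    c=cams.capture(n);np.savez(f"pics/{n}0.npz",**c)
    cv2.imwrite(f"pics/{n}0.png",c["frame"][:,:,::-1]);print(n,c["mtx"],c["T"].round(4))
E
```

```text
pics
{'time': 0.0, 'joint_positions': array([-1.47798998e+00,  3.42716270e-01,  1.52504054e+00,  1.06844240e-06,
        1.27536512e+00, -1.46003789e-01]), 'joint_velocities': array([ 2.21754928e-04,  5.84688670e-05,  1.85586604e-03, -6.97940642e-04,
       -5.81485208e-05, -8.03631651e-05]), 'tau': array([ 7.47076247e-04, -4.33679080e+01, -2.46015733e+01, -1.33058647e-04,
        7.86401506e-03,  1.63964756e-05]), 'ee_pos': array([ 0.12416946, -0.50969204,  0.23062109]), 'eef_rot': array([-3.14007979e+00, -2.23498719e-04,  2.38809654e-01]), 'force': array([ 0.82231119, -0.00537731, -0.35925328]), 'wrist_torque': array([2.94328552e-02, 2.26899894e-02, 5.42062311e-05]), 'width': 1.0014892814858583}
side [[471.82477962   0.         288.79581532]
 [  0.         471.82477962 211.38288093]
 [  0.           0.           1.        ]] [[-0.9662 -0.1855  0.179   0.2727]
 [-0.2571  0.6433 -0.7212  1.0959]
 [ 0.0186 -0.7428 -0.6692  1.074 ]
 [ 0.      0.      0.      1.    ]]
top [[467.61489757   0.         283.42268688]
 [  0.         467.61489757 211.88370067]
 [  0.           0.           1.        ]] [[ 1.3800e-02 -9.9720e-01  7.3800e-02  4.5400e-01]
 [-9.9990e-01 -1.3800e-02  2.0000e-04  1.0400e-02]
 [ 8.0000e-04 -7.3800e-02 -9.9730e-01  1.3343e+00]
 [ 0.0000e+00  0.0000e+00  0.0000e+00  1.0000e+00]]
```

View pics/top0.png

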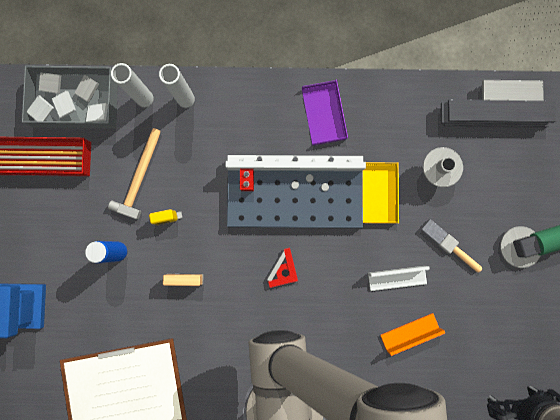

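View pics/side0.png

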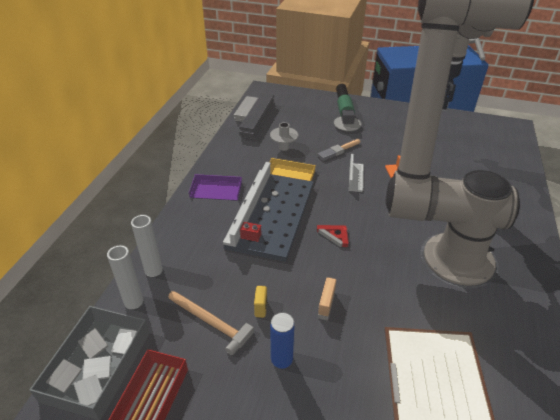

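Top view: the scraper is at (183,281), the plate at (295,195) with the fence along its far side, and the red stop at (247,180). The slugs are at about (295,185), (309,178) and (325,187), the yellow tray is at (380,193), and the white angle at (398,278). Possible confusions:
- **Angle:** white L (398,278) against orange L (412,335). White is the one I want.
- **Tray:** yellow (380,193) against purple (325,112). Yellow is the one I want.
- **Scraper:** beech block (183,281) against the yellow tape (165,216) and the wooden handles. The beech block is the one I want.

Next I'll check these in a close crop and measure.

```bash
cat > h.py <<'E'
import numpy as np,cv2
def ray(c,uv,z):
    uv=np.atleast_2d(np.asarray(uv,float));K=c["mtx"];T=c["T"]
    d=np.c_[(uv[:,0]-K[0,2])/K[0,0],(uv[:,1]-K[1,2])/K[1,1],np.ones(len(uv))]@T[:3,:3].T
    o=T[:3,3];return o+d*((z-o[2])/d[:,2])[:,None]
def cloud(c):
    v,u=np.mgrid[:420,:560];K=c["mtx"];Z=c["z_map"]
    P=np.stack([(u-K[0,2])/K[0,0]*Z,(v-K[1,2])/K[1,1]*Z,Z],-1)
    return P@c["T"][:3,:3].T+c["T"][:3,3]
E
python3 - <<'E'
from h import *
c=dict(np.load("pics/top0.npz"));f=c["frame"];P=cloud(c)
hsv=cv2.cvtColor(f,cv2.COLOR_RGB2HSV)
cv2.imwrite("pics/crop1.png",cv2.resize(f[145:310,150:440,::-1],None,fx=2.7,fy=2.7,interpolation=cv2.INTER_CUBIC))
def rep(name,m,box,z=None):
    x0,y0,x1,y1=box;mm=np.zeros(m.shape,bool);mm[y0:y1,x0:x1]=m[y0:y1,x0:x1]
    n,l,st,ce=cv2.connectedComponentsWithStats(mm.astype(np.uint8))
    for i in range(1,n):
        if st[i,4]<8: continue
        q=P[l==i];v,u=np.where(l==i);zz=np.median(q[:,2]) if z is None else z
        r=cv2.minAreaRect(ray(c,np.c_[u,v],zz)[:,:2].astype(np.float32))
        print(name,"px",ce[i].round(1),st[i,4],"zmed",np.percentile(q[:,2],[5,50,95]).round(3),"rect",np.round(r[0],4),np.round(r[1],4),round(r[2],1))
H,S,V=[hsv[...,i].astype(int) for i in range(3)]
z=P[...,2]
rep("scraper",(z>.045)&(z<.08),(150,260,215,300))
rep("plate",(z>.022)&(z<.033)&(S<120),(215,150,368,240),.03)
rep("fence",(z>.07),(215,140,375,180),.08)
rep("stop",(H<8)&(S>150)&(z>.06),(232,160,262,200),.07)
rep("slug",(V>130)&(z<.05),(270,172,345,200),.036)
rep("tray",(H>20)&(H<35)&(S>150),(355,150,410,235),.02)
rep("angle_top",(z>.035),(355,255,440,300),.05)
rep("angle_low",(z>.004)&(z<.02)&(V>140),(355,255,440,300),.008)
rep("magnet",(S>120)&((H<8)|(H>172)),(260,240,305,295),.016)
E
```

```text
scraper px [181.3 279.4] 390 zmed [0.052 0.059 0.064] rect [0.3618 0.284 ] [0.101  0.0284] 89.2
plate px [296.4 198.9] 6864 zmed [0.025 0.029 0.032] rect [ 0.5907 -0.0201] [0.1615 0.3787] 0.4
fence px [292.8 164.5] 960 zmed [0.072 0.078 0.083] rect [ 0.6624 -0.0205] [0.0519 0.3769] 0.8
stop px [246. 179.] 205 zmed [0.064 0.069 0.074] rect [0.6347 0.1139] [0.0578 0.0328] 1.1
slug px [294.6 184.7] 47 zmed [0.03  0.034 0.038] rect [ 0.6272 -0.0192] [0.0197 0.0196] 0.7
slug px [324.8 186.6] 49 zmed [0.029 0.034 0.039] rect [ 0.6228 -0.1032] [0.0197 0.0196] 0.8
tray px [380.6 192.5] 2159 zmed [-0.004  0.001  0.022] rect [ 0.6116 -0.2633] [0.1714 0.0994] 0.1
angle_top px [399.7 270.6] 200 zmed [0.04  0.048 0.052] rect [ 0.3927 -0.3082] [0.0091 0.1621] 7.8
angle_low px [397.1 279.5] 684 zmed [0.004 0.007 0.012] rect [ 0.3654 -0.3129] [0.0394 0.1602] 7.1
magnet px [284.9 271.4] 500 zmed [0.002 0.014 0.019] rect [0.3955 0.0198] [0.096  0.0827] 14.7
```

View pics/crop1.png

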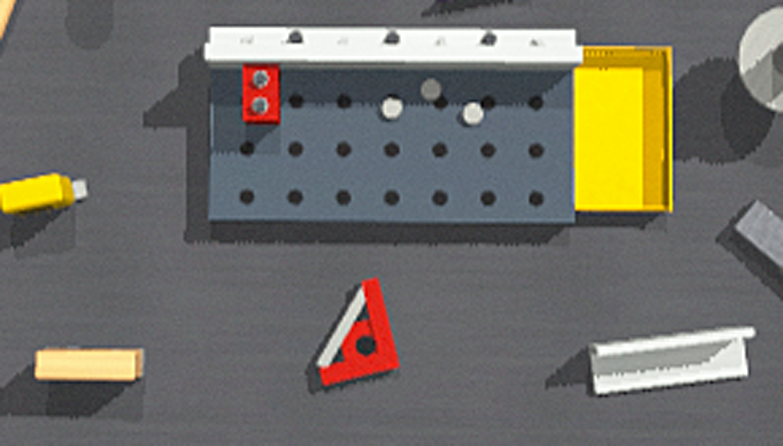

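The crop confirms the choices: the white angle has its standing leg away from the robot, the third slug is grey in the fence shadow at crop (431,89), and the scraper is at crop (88,364). The measured sizes match the given ones. Moving to the scraper by way of a waypoint in front of the plate, turning the jaws to world x.

>>> move_arm --commands '[{"travel": [0.402,-0.273,-0.02],"roll": -75.5,"hand": 1},{"travel": [0.402,-0.273,-0.02],"roll": -75.5,"hand": 1},{"travel": [0.402,-0.273,-0.02],"roll": -75.5,"hand": 1},{"travel": [0.402,-0.273,-0.02],"roll": -75.5,"hand": 1},{"travel": [0.402,-0.273,-0.02],"roll": -75.5,"hand": 1},{"travel": [0.402,-0.273,-0.02],"roll": -75.5,"hand": 1},{"travel": [0.402,-0.273,-0.02],"roll": -75.5,"hand": 1},{"travel": [0.402,-0.273,-0.02],"roll": -75.5,"hand": 1},{"travel": [0.402,-0.273,-0.02],"roll": -75.5,"hand": 1},{"travel": [0.402,-0.273,-0.02],"roll": -75.5,"hand": 1}]'

```text
time: 1.1
ee_pos: [0.4516, -0.1472, 0.2512]
eef_rot: [3.142, -0.0, 1.562]
force: [0.1, -0.6, -0.6]
width: 0.999
```

```bash
cat >> h.py <<'E'
def to(s,x,y,z,yawdeg=None):
    "travel (tool axes) and roll from the measured pose to a world pose, tool down"
    from scipy.spatial.transform import Rotation as R
    M=R.from_euler("xyz",s["eef_rot"]).as_matrix();d=M.T@(np.array([x,y,z])-s["ee_pos"])
    yw=np.degrees(s["eef_rot"][2]);r=0 if yawdeg is None else -((yawdeg-yw+180)%360-180)
    print("t",round(s["time"],2),"tcp",s["ee_pos"].round(4),"yaw",round(yw,2),"F",s["force"].round(1),"w",round(s["width"],2),"-> travel",d.round(4),"roll",round(r,2),"rows",int(np.ceil(max(np.linalg.norm(d)/.05,abs(r)/8.59))))
E
python3 - <<'E'
from h import *;from rig import *
s=get_state()
to(s,.3618,.284,.12,89.3);to(s,.3618,.284,.023,89.3)
E
```

```text
t 1.1 tcp [ 0.4516 -0.1472  0.2512] yaw 89.47 F [ 0.1 -0.6 -0.6] w 1.0 -> travel [ 0.4303 -0.0938  0.1314] roll 0.17 rows 10
t 1.1 tcp [ 0.4516 -0.1472  0.2512] yaw 89.47 F [ 0.1 -0.6 -0.6] w 1.0 -> travel [ 0.4303 -0.0938  0.2284] roll 0.17 rows 10
```

>>> move_arm --commands '[{"travel": [0.43,-0.094,0.13],"roll": 0,"hand": 1},{"travel": [0.43,-0.094,0.13],"roll": 0,"hand": 1},{"travel": [0.43,-0.094,0.13],"roll": 0,"hand": 1},{"travel": [0.43,-0.094,0.13],"roll": 0,"hand": 1},{"travel": [0.43,-0.094,0.13],"roll": 0,"hand": 1},{"travel": [0.43,-0.094,0.13],"roll": 0,"hand": 1},{"travel": [0.43,-0.094,0.13],"roll": 0,"hand": 1},{"travel": [0.43,-0.094,0.13],"roll": 0,"hand": 1},{"travel": [0.43,-0.094,0.13],"roll": 0,"hand": 1},{"travel": [0.43,-0.094,0.13],"roll": 0,"hand": 1},{"travel": [0.43,-0.094,0.13],"roll": 0,"hand": 1}]'

```text
time: 2.2
ee_pos: [0.3614, 0.2824, 0.1205]
eef_rot: [-3.14, 0.001, 1.56]
force: [-0.7, -0.5, 1.2]
width: 1.001
```

```bash
python3 - <<'E'
from h import *;from rig import *
from scipy.spatial.transform import Rotation as R
s=get_state();c=cams.capture("wrist")
to(s,.3618,.284,.023,89.3)
T=np.eye(4);T[:3,:3]=R.from_euler("xyz",s["eef_rot"]).as_matrix();T[:3,3]=s["ee_pos"]
c["T"]=T@c["hand_eye"];P=cloud(c)
m=((P[...,2]>.052)&(P[...,2]<.07)&(np.hypot(P[...,0]-.36,P[...,1]-.284)<.09)).astype(np.uint8)
n,l,st,ce=cv2.connectedComponentsWithStats(m)
i=1+np.argmax(st[1:,4]);print(st[i],np.median(P[l==i][:,2]))
v,u=np.where(l==i);print(cv2.minAreaRect(ray(c,np.c_[u,v],.06)[:,:2].astype(np.float32)))
cv2.imwrite("pics/w1.png",c["frame"][:,:,::-1])
E
```

```text
t 2.2 tcp [0.3614 0.2824 0.1205] yaw 89.38 F [-0.7 -0.5  1.2] w 1.0 -> travel [0.0017 0.0006 0.0975] roll 0.08 rows 2
[ 254  158   41  129 4904] 0.05935037530060873
((0.35961613059043884, 0.2868430018424988), (0.09876325726509094, 0.027515096589922905), 89.8829116821289)
```

The wrist camera gives the scraper at (0.360, 0.287), so the two views agree to within 3 mm. Descending and gripping.

>>> move_arm --commands '[{"travel": [0.004,-0.001,0.05],"roll": -0.3,"hand": 1},{"travel": [0.004,-0.001,0.097],"roll": -0.3,"hand": 1},{"travel": [0.004,-0.001,0.097],"roll": -0.3,"hand": 1},{"travel": [0.004,-0.001,0.097],"roll": -0.3,"hand": -1},{"travel": [0.004,-0.001,0.097],"roll": -0.3,"hand": -1},{"travel": [0.004,-0.001,0.097],"roll": -0.3,"hand": -1},{"travel": [0.004,-0.001,0.097],"roll": -0.3,"hand": -1},{"travel": [0.004,-0.001,0.097],"roll": -0.3,"hand": -1},{"travel": [0.004,-0.001,0.097],"roll": -0.3,"hand": -1}]' --force 60

```text
time: 3.15
ee_pos: [0.3623, 0.2859, 0.0262]
eef_rot: [3.139, -0.001, 1.562]
force: [-1.9, -2.2, 10.4]
width: 0.322
```

```bash
python3 - <<'E'
from h import *;from rig import *
s=get_state();to(s,.45,.1,.2,0);
# slug C & fence face, from the first top picture
c=dict(np.load("pics/top0.npz"));f=c["frame"]
g=cv2.cvtColor(f,cv2.COLOR_RGB2GRAY).astype(int)
print(g[172:184,303:317])
for u in(262,275,290,303,318,335,350):
    col=g[150:176,u];k=np.argmin(np.diff(col));print(u,150+k+.5,ray(c,[[u,150+k+1.0]],.03).round(4),col[k-1:k+5])
print("C",ray(c,[[309.6,178]],.036))
E
```

```text
t 3.15 tcp [0.3623 0.2859 0.0262] yaw 89.49 F [-1.9 -2.2 10.4] w 0.32 -> travel [-0.1849  0.0899 -0.1737] roll 89.49 rows 11
[[ 63  61  64  62  63  62  62  61  65  62  60  59  65  55]
 [ 66  67  60  61  63  63  58  59  62  63  65  65  65  68]
 [ 68  64  64  61  57 100 108 112  72  58  62  67  68  63]
 [ 66  61  59  69 114 124 130 132 110  81  60  62  61  58]
 [ 64  65  58 101 134 125 124 124 124 116  69  61  61  66]
 [ 64  62  66 125 122 129 126 126 128 124  81  62  57  69]
 [ 68  66  64 135 124 123 124 123 123 128  84  57  66  70]
 [ 67  58  63 119 125 129 126 129 129 130  59  61  64  65]
 [ 66  63  62  86 127 138 133 136 135  99  37  53  69  68]
 [ 66  65  59  61  92 110 111 110  91  42  23  30  59  63]
 [ 64  60  66  56  59  74  75  60  35  29  30  29  36  68]
 [ 82  59  83  57  85  53  83  54  18  29  28  32  36  86]]
262 166.5 [[0.6764 0.0728 0.03  ]] [250 244 163  97 114  84]
275 167.5 [[0.6741 0.0361 0.03  ]] [255 194  96 109  83  60]
290 167.5 [[ 0.6747 -0.0061  0.03  ]] [255 198 101 111  81  59]
303 167.5 [[ 0.6752 -0.0427  0.03  ]] [255 212 118 108  92  61]
318 167.5 [[ 0.6758 -0.085   0.03  ]] [255 217 117 111  88  60]
335 167.5 [[ 0.6764 -0.1329  0.03  ]] [254 218 119 106 100  74]
350 167.5 [[ 0.677  -0.1751  0.03  ]] [250 231 137 106  97  70]
C [[ 0.64615888 -0.06128033  0.036     ]]
```

Gripped: width 0.32 is about 27 mm. Lifting and carrying it over the plate between the stop and the slugs, turning it 90° so it lies across the plate.

>>> move_arm --commands '[{"travel": [0,0,-0.05],"roll": 0,"hand": -1},{"travel": [0,0,-0.1],"roll": 0,"hand": -1},{"travel": [-0.239,0.245,-0.134],"roll": 88.8,"hand": -1},{"travel": [-0.239,0.245,-0.134],"roll": 88.8,"hand": -1},{"travel": [-0.239,0.245,-0.134],"roll": 88.8,"hand": -1},{"travel": [-0.239,0.245,-0.134],"roll": 88.8,"hand": -1},{"travel": [-0.239,0.245,-0.134],"roll": 88.8,"hand": -1},{"travel": [-0.239,0.245,-0.134],"roll": 88.8,"hand": -1},{"travel": [-0.239,0.245,-0.134],"roll": 88.8,"hand": -1},{"travel": [-0.239,0.245,-0.134],"roll": 88.8,"hand": -1},{"travel": [-0.239,0.245,-0.134],"roll": 88.8,"hand": -1},{"travel": [-0.239,0.245,-0.134],"roll": 88.8,"hand": -1}]'

```text
time: 4.35
ee_pos: [0.6041, 0.0439, 0.1586]
eef_rot: [3.142, 0.0, 0.055]
force: [0.6, 0.4, -2.2]
width: 0.316
```

>>> move_arm --commands '[{"travel": [0,0,0],"roll": 0,"hand": -1}]'

```text
time: 4.45
ee_pos: [0.604, 0.0443, 0.1587]
eef_rot: [3.142, -0.0, 0.06]
force: [0.7, 0.3, -1.8]
width: 0.315
```

```bash
python3 - <<'E'
from h import *;from rig import *
s=get_state();to(s,.605,.045,.06,0.7)
c=cams.capture("wrist");cv2.imwrite("pics/w2.png",c["frame"][:,:,::-1])
E
```

```text
t 4.45 tcp [0.604  0.0443 0.1587] yaw 3.46 F [ 0.7  0.3 -1.8] w 0.32 -> travel [ 0.001  -0.0007  0.0987] roll 2.76 rows 2
```

View pics/w2.png

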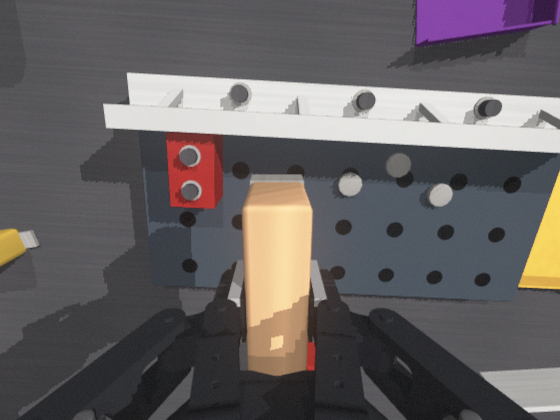

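The wrist view shows the scraper held upright across the plate, with its far end at about (277,185). The stop is at (195,170), the slugs at (350,184), (398,165) and (440,195), and the fence line runs from (107,115) to (560,140). Measuring the fence, the stop and the scraper's far end from this frame.

```bash
cat >> h.py <<'E'
def wrist():
    from rig import get_state,cams
    from scipy.spatial.transform import Rotation as R
    s=get_state();c=cams.capture("wrist")
    T=np.eye(4);T[:3,:3]=R.from_euler("xyz",s["eef_rot"]).as_matrix();T[:3,3]=s["ee_pos"]
    c["T"]=T@c["hand_eye"];return s,c
E
python3 - <<'E'
from h import *
s,c=wrist();np.savez("pics/w2.npz",**c);P=cloud(c);f=c["frame"]
hsv=cv2.cvtColor(f,cv2.COLOR_RGB2HSV).astype(int)
print("cam",c["T"][:3,3].round(3))
# fence top front edge: bright white, lower edge per column, on z=.08
g=cv2.cvtColor(f,cv2.COLOR_RGB2GRAY).astype(int)
E=[]
for u in list(range(130,165,5))+list(range(225,545,5)):
    col=g[95:165,u]; k=np.where(col>190)[0].max(); E.append((u,95+k+.5))
X=ray(c,E,.08);p=np.polyfit(X[:,1],X[:,0],1);r=X[:,0]-np.polyval(p,X[:,1]);print("face x at y=0",p[1],"yaw deg",-np.degrees(np.arctan(p[0])),"rms",r.std())
# plate top / fence-foot via depth
b=(P[...,2]>.02)&(P[...,2]<.04)&(P[...,0]>.5);print("plate z",np.median(P[...,2][b]))
m=((hsv[...,0]<8)&(hsv[...,1]>150)&(P[...,2]>.062)&(P[...,1]>.05)).astype(np.uint8)
m[260:]=0
v,u=np.where(m);print("stop",cv2.minAreaRect(ray(c,np.c_[u,v],.07)[:,:2].astype(np.float32)))
# scraper top
zt=s["ee_pos"][2]+.034
m=(abs(P[...,2]-zt)<.01)&(hsv[...,0]>8)&(hsv[...,0]<25)&(hsv[...,1]>60)
v,u=np.where(m);q=P[m];print("scraper top x max",np.percentile(q[:,0],[1,50,99]),"y",np.percentile(q[:,1],[1,50,99]),"z",np.median(q[:,2]))
mm=((g>105)&(abs(P[...,2]-.034)<.012)&(P[...,0]>.6)&(P[...,0]<.668)&(P[...,1]<.01)).astype(np.uint8)
n,l,st,ce=cv2.connectedComponentsWithStats(mm)
for i in range(1,n):
    if st[i,4]>100:print("slug",ce[i].round(),st[i,4],ray(c,[ce[i]],.036).round(4))
E
```

```text
cam [0.687 0.05  0.301]
face x at y=0 0.6694666030956937 yaw deg 0.3462860780455276 rms 0.00020385790533123055
plate z 0.029806648504270117
stop ((0.6373514533042908, 0.11244040727615356), (0.05654387176036835, 0.037724580615758896), 0.3557102084159851)
scraper top x max [0.5722006  0.61899262 0.65294435] y [0.03059579 0.04573711 0.06037643] z 0.19187476947933607
slug [399. 165.] 341 [[ 0.6479 -0.0596  0.036 ]]
slug [350. 185.] 422 [[ 0.6275 -0.0197  0.036 ]]
slug [441. 195.] 441 [[ 0.6231 -0.1032  0.036 ]]
```

Fence face x is about 0.669 at y=0 (yaw 0.35°), and the stop face y is about 0.094. The scraper underside is about 26.5 mm below the TCP, so it should touch the plate at a TCP height near 0.0565. Lowering to just above that, with the scraper's far end about 10 mm from the fence.

>>> move_arm --commands '[{"travel": [0.001,-0.001,0.03],"roll": 3,"hand": -1},{"travel": [0.001,-0.001,0.06],"roll": 3,"hand": -1},{"travel": [0.001,-0.001,0.085],"roll": 3,"hand": -1},{"travel": [0.001,-0.001,0.098],"roll": 3,"hand": -1},{"travel": [0.001,-0.001,0.098],"roll": 3,"hand": -1},{"travel": [0.001,-0.001,0.098],"roll": 3,"hand": -1}]'

```text
time: 5.15
ee_pos: [0.6059, 0.0454, 0.0613]
eef_rot: [3.141, -0.001, 0.011]
force: [-0.2, -0.6, -1.4]
width: 0.32
```

>>> move_arm --commands '[{"travel": [0.004,0,0.002],"roll": 0,"hand": -1},{"travel": [0.008,0,0.003],"roll": 0,"hand": -1},{"travel": [0.008,0,0.003],"roll": 0,"hand": -1}]'

```text
time: 5.45
ee_pos: [0.6143, 0.0454, 0.058]
eef_rot: [3.141, -0.002, 0.01]
force: [0.1, -0.3, -2.8]
width: 0.318
```

>>> move_arm --commands '[{"travel": [0.002,0,0.001],"roll": 0,"hand": -1},{"travel": [0.003,0,0.0015],"roll": 0,"hand": -1},{"travel": [0.003,0,0.0015],"roll": 0,"hand": -1}]'

```text
time: 5.75
ee_pos: [0.6162, 0.0455, 0.0563]
eef_rot: [3.141, -0.0, 0.009]
force: [-2.5, -0.2, 3.1]
width: 0.316
```

>>> move_arm --commands '[{"travel": [0.001,0,0.0005],"roll": 0,"hand": -1},{"travel": [0.002,0,0.001],"roll": 0,"hand": -1},{"travel": [0.002,0,0.001],"roll": 0,"hand": -1}]'

```text
time: 6.05
ee_pos: [0.6179, 0.0455, 0.0563]
eef_rot: [3.141, 0.0, 0.01]
force: [-6.8, 0.6, 10.9]
width: 0.318
```

Plate contact is at TCP z 0.0563 and fence contact near x 0.618. I'll back off slightly and sweep at 0.1 m/s.

>>> move_arm --commands '[{"travel": [-0.002,0,-0.0018],"roll": 0,"hand": -1},{"travel": [-0.002,0.005,-0.0018],"roll": 0,"hand": -1},{"travel": [-0.002,0.015,-0.0018],"roll": 0,"hand": -1},{"travel": [-0.002,0.025,-0.0018],"roll": 0,"hand": -1},{"travel": [-0.002,0.035,-0.0018],"roll": 0,"hand": -1},{"travel": [-0.002,0.045,-0.0018],"roll": 0,"hand": -1},{"travel": [-0.0022,0.055,-0.0018],"roll": 0,"hand": -1},{"travel": [-0.0022,0.065,-0.0018],"roll": 0,"hand": -1},{"travel": [-0.0023,0.075,-0.0018],"roll": 0,"hand": -1},{"travel": [-0.0023,0.085,-0.0018],"roll": 0,"hand": -1},{"travel": [-0.0024,0.095,-0.0018],"roll": 0,"hand": -1}]'

```text
time: 7.15
ee_pos: [0.6166, -0.0504, 0.0565]
eef_rot: [3.142, 0.0, 0.009]
force: [-0.3, -0.3, -2.0]
width: 0.317
```

>>> move_arm --commands '[{"travel": [0,0.01,0],"roll": 0,"hand": -1},{"travel": [0,0.02,0],"roll": 0,"hand": -1},{"travel": [-0.0002,0.03,0],"roll": 0,"hand": -1},{"travel": [-0.0002,0.04,0],"roll": 0,"hand": -1},{"travel": [-0.0002,0.05,0],"roll": 0,"hand": -1},{"travel": [-0.0003,0.06,0],"roll": 0,"hand": -1},{"travel": [-0.0003,0.07,0],"roll": 0,"hand": -1},{"travel": [-0.0004,0.08,0],"roll": 0,"hand": -1},{"travel": [-0.0004,0.09,0],"roll": 0,"hand": -1},{"travel": [-0.0005,0.1,0],"roll": 0,"hand": -1},{"travel": [-0.0005,0.11,0],"roll": 0,"hand": -1}]'

```text
time: 8.25
ee_pos: [0.6172, -0.1604, 0.0566]
eef_rot: [3.142, 0.0, 0.009]
force: [0.9, 0.3, -1.6]
width: 0.322
```

>>> move_arm --commands '[{"travel": [0,0.01,0],"roll": 0,"hand": -1},{"travel": [0,0.02,0],"roll": 0,"hand": -1},{"travel": [0,0.03,0],"roll": 0,"hand": -1},{"travel": [0,0.04,0],"roll": 0,"hand": -1},{"travel": [0,0.05,0],"roll": 0,"hand": -1},{"travel": [0,0.055,0],"roll": 0,"hand": -1},{"travel": [0,0.055,0],"roll": 0,"hand": -1},{"travel": [0,0.055,-0.05],"roll": 0,"hand": -1},{"travel": [0,0.045,-0.1],"roll": 0,"hand": -1},{"travel": [0,0.03,-0.13],"roll": 0,"hand": -1},{"travel": [0,0.03,-0.13],"roll": 0,"hand": -1}]'

```text
time: 9.35
ee_pos: [0.62, -0.1883, 0.1929]
eef_rot: [3.138, -0.01, 0.012]
force: [1.2, -0.2, -2.4]
width: 0.32
```

```bash
python3 - <<'E'
from h import *
from rig import *
s,c=wrist();np.savez("pics/w3.npz",**c)
t=cams.capture("top");np.savez("pics/top1.npz",**t)
a=c["frame"];b=cv2.resize(t["frame"][140:300,220:420],(560,448))[:420]
cv2.imwrite("pics/w3.png",cv2.resize(np.hstack([a,b])[:,:,::-1],(800,300),interpolation=cv2.INTER_AREA));to(s,.42,-.13,.15,0.5)
E
```

```text
t 9.35 tcp [ 0.62   -0.1883  0.1929] yaw 0.66 F [ 1.2 -0.2 -2.4] w 0.32 -> travel [-0.1997 -0.0607  0.0407] roll 0.16 rows 5
```

View pics/w3.png

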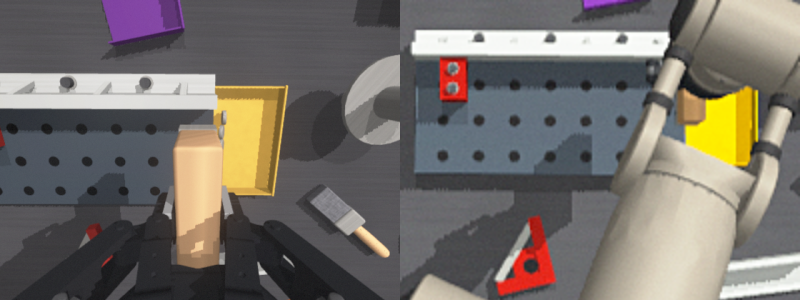

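No slugs remain on the plate. In the wrist view, slugs appear at the tray's plate-side edge at about (222,117) and (220,130), with the third probably hidden. Checking heights with the scraper moved aside.

>>> move_arm --commands '[{"travel": [-0.1,-0.05,0],"roll": 0,"hand": -1},{"travel": [-0.1,-0.05,0],"roll": 0,"hand": -1},{"travel": [-0.1,-0.05,0],"roll": 0,"hand": -1},{"travel": [-0.1,-0.05,0],"roll": 0,"hand": -1}]'

```text
time: 9.85
ee_pos: [0.5144, -0.1394, 0.1848]
eef_rot: [-3.14, 0.005, 0.01]
force: [0.0, -1.0, -1.8]
width: 0.322
```

```bash
python3 - <<'E'
from h import *
s,c=wrist();np.savez("pics/w4.npz",**c);P=cloud(c);f=c["frame"];to(s,.42,-.13,.15,0.5)
hsv=cv2.cvtColor(f,cv2.COLOR_RGB2HSV).astype(int)
m=((hsv[...,1]<90)&(hsv[...,2]>70)&(P[...,0]>.535)&(P[...,0]<.69)&(P[...,1]<-.205)&(P[...,1]>-.305)).astype(np.uint8)
n,l,st,ce=cv2.connectedComponentsWithStats(m)
for i in range(1,n):
    if st[i,4]>30:
        q=P[l==i];print(ce[i].round(),st[i,:],np.median(q,0).round(4),"z",np.percentile(q[:,2],[2,50,98]).round(3))
u=int(np.clip(ce[1:].mean(0)[0]-100,0,360)) if n>1 else 200
cv2.imwrite("pics/w4.png",cv2.resize(f[0:420,280:560,::-1],(480,720))[:600])
E
```

```text
t 9.85 tcp [ 0.5144 -0.1394  0.1848] yaw 0.55 F [ 0.  -1.  -1.8] w 0.32 -> travel [-0.0941 -0.0102  0.0352] roll 0.05 rows 3
[355.  87.] [344   0  37 176 878] [ 0.6176 -0.2073  0.0295] z [0.028 0.03  0.074]
[370.  70.] [363  37  17  75 536] [ 0.6351 -0.2235  0.0211] z [0.008 0.021 0.024]
```

View pics/w4.png

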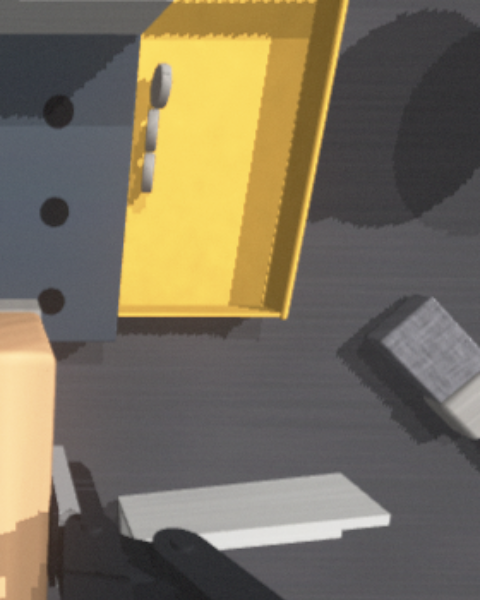

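All three slugs are in the tray, standing on edge next to the plate at crop (162,85), (152,130) and (148,172). Their tops are at about z 0.022, so their centres are well under 0.023, and tray y is about +0.04. Now setting the scraper down on the bench in front of the plate at about (0.42, -0.13).

>>> move_arm --commands '[{"travel": [-0.095,-0.01,0.04],"roll": 0,"hand": -1},{"travel": [-0.095,-0.01,0.04],"roll": 0,"hand": -1},{"travel": [-0.095,-0.01,0.09],"roll": 0,"hand": -1},{"travel": [-0.095,-0.01,0.13],"roll": 0,"hand": -1},{"travel": [-0.095,-0.01,0.15],"roll": 0,"hand": -1},{"travel": [-0.095,-0.01,0.155],"roll": 0,"hand": -1},{"travel": [-0.095,-0.01,0.155],"roll": 0,"hand": -1},{"travel": [-0.095,-0.01,0.155],"roll": 0,"hand": -1}]'

```text
time: 10.7
ee_pos: [0.4232, -0.1321, 0.0322]
eef_rot: [3.141, -0.002, 0.009]
force: [0.5, 0.1, -2.5]
width: 0.321
```

>>> move_arm --commands '[{"travel": [0,0,0.003],"roll": 0,"hand": -1},{"travel": [0,0,0.006],"roll": 0,"hand": -1},{"travel": [0,0,0.006],"roll": 0,"hand": -1},{"travel": [0,0,0.006],"roll": 0,"hand": 0.2},{"travel": [0,0,0.006],"roll": 0,"hand": 0.2},{"travel": [0,0,0.006],"roll": 0,"hand": 0.2},{"travel": [0,0,0.006],"roll": 0,"hand": 0.2},{"travel": [0,0,-0.04],"roll": 0,"hand": 0.2},{"travel": [0,0,-0.09],"roll": 0,"hand": 0.2},{"travel": [0,0,-0.14],"roll": 0,"hand": 0.2},{"travel": [0,0,-0.14],"roll": 0,"hand": 0.2}]'

```text
time: 11.8
ee_pos: [0.4251, -0.1329, 0.1776]
eef_rot: [3.136, -0.011, 0.01]
force: [0.8, -0.5, -1.8]
width: 0.601
```

```bash
python3 - <<'E'
from h import *
s,c=wrist();P=cloud(c);f=c["frame"];to(s,.375,-.31,.2,97.5)
hsv=cv2.cvtColor(f,cv2.COLOR_RGB2HSV).astype(int)
m=(hsv[...,1]>60)&(hsv[...,0]<25)&(hsv[...,0]>8)&(abs(P[...,2]-.06)<.012)
q=P[m];print(m.sum(),np.percentile(q,[2,50,98],axis=0).round(3))
E
```

```text
t 11.8 tcp [ 0.4251 -0.1329  0.1776] yaw 0.55 F [ 0.8 -0.5 -1.8] w 0.6 -> travel [-0.0516  0.1768 -0.0219] roll -96.95 rows 12
3486 [[ 0.174 -0.418  0.049]
 [ 0.421 -0.132  0.059]
 [ 0.47  -0.117  0.061]]
```

The scraper stands at (0.42, -0.132) with its top at z 0.059, and it is released. Going over the angle, with the jaws turned across its standing leg.

>>> move_arm --commands '[{"travel": [-0.037,0.177,-0.01],"roll": -97,"hand": 0.2},{"travel": [-0.037,0.177,-0.01],"roll": -97,"hand": 0.2},{"travel": [-0.037,0.177,-0.01],"roll": -97,"hand": 0.2},{"travel": [-0.037,0.177,-0.01],"roll": -97,"hand": 0.2},{"travel": [-0.037,0.177,-0.01],"roll": -97,"hand": 0.2},{"travel": [-0.037,0.177,-0.01],"roll": -97,"hand": 0.2},{"travel": [-0.037,0.177,-0.01],"roll": -97,"hand": 0.2},{"travel": [-0.037,0.177,-0.01],"roll": -97,"hand": 0.2},{"travel": [-0.037,0.177,-0.01],"roll": -97,"hand": 0.2},{"travel": [-0.037,0.177,-0.01],"roll": -97,"hand": 0.2},{"travel": [-0.037,0.177,-0.01],"roll": -97,"hand": 0.2},{"travel": [-0.037,0.177,-0.01],"roll": -97,"hand": 0.2}]'

```text
time: 13.05
ee_pos: [0.3859, -0.308, 0.1799]
eef_rot: [-3.14, -0.003, 1.708]
force: [0.1, -0.3, -0.1]
width: 0.604
```

```bash
python3 - <<'E'
from h import *
s,c=wrist();np.savez("pics/w5.npz",**c);P=cloud(c);f=c["frame"];to(s,.3927,-.308,.03,97.5)
cv2.imwrite("pics/w5.png",f[:,:,::-1])
m=(abs(P[...,2]-.05)<.008)&(np.hypot(P[...,0]-.39,P[...,1]+.31)<.1)
n,l,st,ce=cv2.connectedComponentsWithStats(m.astype(np.uint8))
for i in range(1,n):
    if st[i,4]>150:
        v,u=np.where(l==i);X=ray(c,np.c_[u,v],.05)[:,:2];print(st[i],np.median(P[l==i][:,2]).round(4),cv2.minAreaRect(X.astype(np.float32)),np.median(X,0))
E
```

```text
t 13.05 tcp [ 0.3859 -0.308   0.1799] yaw 97.86 F [ 0.1 -0.3 -0.1] w 0.6 -> travel [-0.0013  0.007   0.1499] roll 0.36 rows 4
[ 278  119   10  162 1409] 0.0495 ((0.3907843232154846, -0.3094070553779602), (0.00792085099965334, 0.15845616161823273), 7.9188666343688965) [ 0.38895506 -0.29774292]
```

View pics/w5.png

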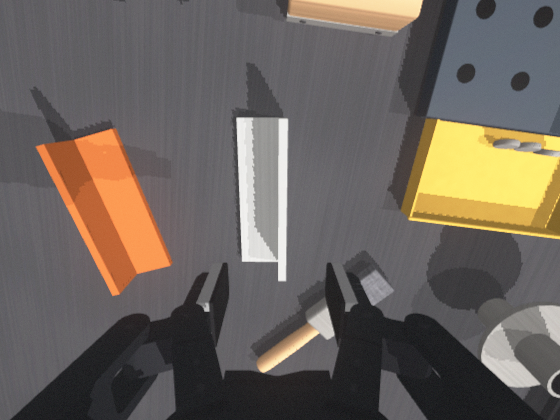

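The wrist view has the white angle centred at about (265,195), with the standing leg on the right (the +x side, x≈283). The orange look-alike is clear on the left. The measured centre is (0.391, -0.309) with yaw 7.9°, which agrees with the top camera. Gripping the standing leg at mid-length.

>>> move_arm --commands '[{"travel": [-0.002,0.0055,0.05],"roll": 0,"hand": 0.2},{"travel": [-0.002,0.0055,0.1],"roll": 0,"hand": 0.2},{"travel": [-0.002,0.0055,0.14],"roll": 0,"hand": 0.2},{"travel": [-0.002,0.0055,0.157],"roll": 0,"hand": 0.2},{"travel": [-0.002,0.0055,0.157],"roll": 0,"hand": 0.2},{"travel": [-0.002,0.0055,0.157],"roll": 0,"hand": -1},{"travel": [-0.002,0.0055,0.157],"roll": 0,"hand": -1},{"travel": [-0.002,0.0055,0.157],"roll": 0,"hand": -1},{"travel": [-0.002,0.0055,0.157],"roll": 0,"hand": -1},{"travel": [-0.002,0.0055,0.157],"roll": 0,"hand": -1},{"travel": [-0.002,0.0055,0.157],"roll": 0,"hand": -1}]'

```text
time: 14.2
ee_pos: [0.3928, -0.3106, 0.0259]
eef_rot: [3.14, 0.002, 1.702]
force: [-1.4, 0.6, 7.0]
width: 0.081
```

```bash
python3 - <<'E'
from h import *;from rig import *
s=get_state();to(s,.51,-.20,.18,90.35);to(s,.63,0.0,.15,90.35)
E
```

```text
t 14.2 tcp [ 0.3928 -0.3106  0.0259] yaw 97.53 F [-1.4  0.6  7. ] w 0.08 -> travel [ 0.094   0.1309 -0.1541] roll 7.18 rows 5
t 14.2 tcp [ 0.3928 -0.3106  0.0259] yaw 97.53 F [-1.4  0.6  7. ] w 0.08 -> travel [ 0.2766  0.276  -0.1243] roll 7.18 rows 9
```

Gripped (about 7–8 mm opening). Lifting and carrying it to 30 mm in front of the fence and about 25 mm short of the stop, squared to the fence.

>>> move_arm --commands '[{"travel": [0,0,-0.05],"roll": 0,"hand": -1},{"travel": [0,0,-0.1],"roll": 0,"hand": -1},{"travel": [0.266,0.279,-0.124],"roll": 7.2,"hand": -1},{"travel": [0.266,0.279,-0.124],"roll": 7.2,"hand": -1},{"travel": [0.266,0.279,-0.124],"roll": 7.2,"hand": -1},{"travel": [0.266,0.279,-0.124],"roll": 7.2,"hand": -1},{"travel": [0.266,0.279,-0.124],"roll": 7.2,"hand": -1},{"travel": [0.266,0.279,-0.124],"roll": 7.2,"hand": -1},{"travel": [0.266,0.279,-0.124],"roll": 7.2,"hand": -1},{"travel": [0.266,0.279,-0.124],"roll": 7.2,"hand": -1},{"travel": [0.266,0.279,-0.124],"roll": 7.2,"hand": -1},{"travel": [0.266,0.279,-0.124],"roll": 7.2,"hand": -1}]'

```text
time: 15.4
ee_pos: [0.6336, -0.0087, 0.1478]
eef_rot: [-3.14, 0.0, 1.579]
force: [-0.4, -0.4, -3.9]
width: 0.079
```

```bash
python3 - <<'E'
from h import *
s,c=wrist();np.savez("pics/w6.npz",**c);P=cloud(c);f=c["frame"];to(s,.635,-.01,.06,90.35)
z=s["ee_pos"][2]+.0241
m=(abs(P[...,2]-z)<.008)&(abs(P[...,0]-s["ee_pos"][0])<.03)
m[:, :]&=P[...,1]>s["ee_pos"][1]+.02
n,l,st,ce=cv2.connectedComponentsWithStats(m.astype(np.uint8))
i=1+np.argmax(st[1:,4]);v,u=np.where(l==i);X=ray(c,np.c_[u,v],z)[:,:2]
print(z,st[i],np.median(P[l==i][:,2]),cv2.minAreaRect(X.astype(np.float32)),X[:,1].max())
cv2.imwrite("pics/w6.png",f[:,:,::-1])
E
```

```text
t 15.4 tcp [ 0.6336 -0.0087  0.1478] yaw 90.45 F [-0.4 -0.4 -3.9] w 0.08 -> travel [-0.0013  0.0015  0.0878] roll 0.1 rows 2
0.17190422997977117 [ 266  119   22  147 2842] 0.1713844673938408 ((0.6329131722450256, 0.041533298790454865), (0.007962594740092754, 0.06125520542263985), 0.42254021763801575) 0.07218650236954396
```

View pics/w6.png

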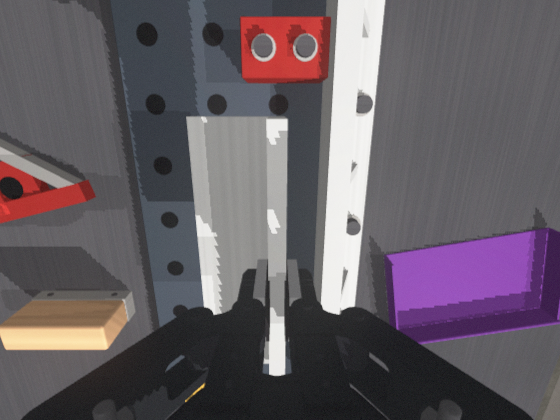

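The view shows the angle held level and parallel to the fence: leg at x≈277 px, fence edge at x≈330 px, stop at (285,48). Its left end is at y=0.072, about 22 mm from the stop face. Lowering to just above the plate, then moving along to the stop.

>>> move_arm --commands '[{"travel": [0,0.001,0.04],"roll": 0,"hand": -1},{"travel": [0,0.001,0.075],"roll": 0,"hand": -1},{"travel": [0,0.001,0.088],"roll": 0,"hand": -1},{"travel": [0.005,0.001,0.089],"roll": 0,"hand": -1},{"travel": [0.01,0.001,0.089],"roll": 0,"hand": -1},{"travel": [0.015,0.001,0.089],"roll": 0,"hand": -1},{"travel": [0.018,0.001,0.089],"roll": 0,"hand": -1},{"travel": [0.018,0.001,0.089],"roll": 0,"hand": -1}]'

```text
time: 16.25
ee_pos: [0.6353, 0.0091, 0.0606]
eef_rot: [3.14, 0.0, 1.578]
force: [-0.4, -0.2, -3.4]
width: 0.081
```

>>> move_arm --commands '[{"travel": [0.002,0,0],"roll": 0,"hand": -1},{"travel": [0.004,0,0],"roll": 0,"hand": -1},{"travel": [0.004,0,0],"roll": 0,"hand": -1}]'

```text
time: 16.55
ee_pos: [0.6349, 0.0126, 0.0596]
eef_rot: [-3.142, 0.0, 1.577]
force: [0.4, -0.2, -3.2]
width: 0.081
```

>>> move_arm --commands '[{"travel": [0.001,0,0.001],"roll": 0,"hand": -1},{"travel": [0.002,0,0.002],"roll": 0,"hand": -1},{"travel": [0.002,0,0.002],"roll": 0,"hand": -1}]'

```text
time: 16.85
ee_pos: [0.6347, 0.0144, 0.0573]
eef_rot: [-3.141, 0.0, 1.577]
force: [-0.1, 0.4, -3.1]
width: 0.076
```

>>> move_arm --commands '[{"travel": [0.001,0,0.001],"roll": 0,"hand": -1},{"travel": [0.0015,0,0.0015],"roll": 0,"hand": -1},{"travel": [0.0015,0,0.0015],"roll": 0,"hand": -1}]'

```text
time: 17.15
ee_pos: [0.6351, 0.0148, 0.0563]
eef_rot: [3.141, 0.002, 1.577]
force: [-0.7, -4.5, -2.3]
width: 0.08
```

Stop contact felt (-4.5 N in y). Easing off, seating it on the plate, releasing with a small opening, and rising.

>>> move_arm --commands '[{"travel": [-0.0005,0,0.001],"roll": 0,"hand": -1},{"travel": [-0.0005,0,0.001],"roll": 0,"hand": -1},{"travel": [-0.0005,0,0.001],"roll": 0,"hand": -0.5},{"travel": [-0.0005,0,0.001],"roll": 0,"hand": -0.5},{"travel": [-0.0005,0,0.001],"roll": 0,"hand": -0.5},{"travel": [-0.0005,0,-0.03],"roll": 0,"hand": -0.5},{"travel": [-0.0005,0,-0.06],"roll": 0,"hand": -0.5},{"travel": [-0.0005,0,-0.09],"roll": 0,"hand": -1},{"travel": [-0.0005,0,-0.09],"roll": 0,"hand": -1},{"travel": [-0.0005,0,-0.09],"roll": 0,"hand": -1}]'

```text
time: 18.15
ee_pos: [0.6351, 0.0156, 0.1465]
eef_rot: [3.14, -0.0, 1.577]
force: [-0.1, -0.3, -0.9]
width: -0.0
```

```bash
cat > meas.py <<'E'
from h import *
s,c=wrist();P=cloud(c);f=c["frame"];to(s,.61,.015,.1)
m=(abs(P[...,2]-.08)<.008)&(P[...,0]>.6)&(P[...,0]<.7)&(P[...,1]>-.1)&(P[...,1]<.11)
n,l,st,ce=cv2.connectedComponentsWithStats(m.astype(np.uint8))
for i in range(1,n):
    if st[i,4]>200:
        v,u=np.where(l==i);X=ray(c,np.c_[u,v],.08)[:,:2]
        print(st[i],"z",np.median(P[l==i][:,2]).round(4),cv2.minAreaRect(X.astype(np.float32)),"ymin/max",X[:,1].min().round(4),X[:,1].max().round(4),"x",np.percentile(X[:,0],[1,99]).round(4))
hsv=cv2.cvtColor(f,cv2.COLOR_RGB2HSV).astype(int)
m=(hsv[...,0]<8)&(hsv[...,1]>150)&(abs(P[...,2]-.07)<.008)&(P[...,0]>.55)
v,u=np.where(m);print("stop",cv2.minAreaRect(ray(c,np.c_[u,v],.07)[:,:2].astype(np.float32)))
import time;cv2.imwrite("pics/m%d.png"%int(time.time()),f[:,:,::-1])
E
python3 meas.py; ls pics|grep ^m
```

```text
t 18.15 tcp [0.6351 0.0156 0.1465] yaw 90.35 F [-0.1 -0.3 -0.9] w -0.0 -> travel [-0.0005 -0.0251  0.0465] roll 0 rows 2
[ 317   94   38  222 5189] z 0.0794 ((0.6765227317810059, 0.024651654064655304), (0.018303921446204185, 0.17009811103343964), 0.3341483473777771) ymin/max -0.0604 0.1097 x [0.6675 0.6846]
[ 271  117   12  143 1604] z 0.0795 ((0.6345256567001343, 0.0431465208530426), (0.10442010313272476, 0.007952671498060226), 89.9784164428711) ymin/max -0.0091 0.0954 x [0.6305 0.6384]
stop ((0.6372585892677307, 0.1138390600681305), (0.05698799714446068, 0.03474891185760498), 0.329759418964386)
m1796418313.png
```

The angle stands on the plate (leg top z 0.0795). Its back is about 29 mm from the fence and its end about 1 mm from the stop. Turning the shut fingers so their flat 22 mm side faces the leg, and moving above the inside corner.

>>> move_arm --commands '[{"travel": [0,-0.026,0],"roll": 90,"hand": -1},{"travel": [0,-0.026,0.0],"roll": 90,"hand": -1},{"travel": [0,-0.026,0.0],"roll": 90,"hand": -1},{"travel": [0,-0.026,0.0],"roll": 90,"hand": -1},{"travel": [0,-0.026,0.0],"roll": 90,"hand": -1},{"travel": [0,-0.026,0.0],"roll": 90,"hand": -1},{"travel": [0,-0.026,0.0],"roll": 90,"hand": -1},{"travel": [0,-0.026,0.0],"roll": 90,"hand": -1},{"travel": [0,-0.026,0.0],"roll": 90,"hand": -1},{"travel": [0,-0.026,0.0],"roll": 90,"hand": -1},{"travel": [0,-0.026,0.0],"roll": 90,"hand": -1},{"travel": [0,-0.026,0.0],"roll": 90,"hand": -1}]'

```text
time: 19.4
ee_pos: [0.608, 0.0154, 0.1443]
eef_rot: [-3.141, 0.003, 0.005]
force: [-0.6, 0.4, 0.2]
width: -0.002
```

>>> move_arm --commands '[{"travel": [0,0,0.04],"roll": 0,"hand": -1},{"travel": [0,0,0.08],"roll": 0,"hand": -1},{"travel": [0,0,0.1],"roll": 0,"hand": -1},{"travel": [0,0,0.104],"roll": 0,"hand": -1},{"travel": [0,0,0.104],"roll": 0,"hand": -1}]'

```text
time: 19.9
ee_pos: [0.6085, 0.0153, 0.0413]
eef_rot: [-3.141, 0.002, 0.007]
force: [0.7, 0.6, -0.7]
width: -0.002
```

>>> move_arm --commands '[{"travel": [0.003,0,0.002],"roll": 0,"hand": -1},{"travel": [0.006,0,0.0035],"roll": 0,"hand": -1},{"travel": [0.009,0,0.0035],"roll": 0,"hand": -1},{"travel": [0.009,0,0.0035],"roll": 0,"hand": -1}]'

```text
time: 20.3
ee_pos: [0.6187, 0.0152, 0.0393]
eef_rot: [3.141, -0.002, 0.006]
force: [-0.2, -0.9, -0.2]
width: -0.004
```

>>> move_arm --commands '[{"travel": [0.002,0,0.0005],"roll": 0,"hand": -1},{"travel": [0.004,0,0.0005],"roll": 0,"hand": -1},{"travel": [0.006,0,0.0005],"roll": 0,"hand": -1},{"travel": [0.008,0,0.0005],"roll": 0,"hand": -1},{"travel": [0.01,0,0.0005],"roll": 0,"hand": -1}]'

```text
time: 20.8
ee_pos: [0.6277, 0.0153, 0.0385]
eef_rot: [3.141, 0.0, 0.006]
force: [-3.5, 0.4, 4.7]
width: 0.002
```

It is sliding with about 5 N down and 3.5 N forward. Continuing towards the fence.

>>> move_arm --commands '[{"travel": [0.002,0,0],"roll": 0,"hand": -1},{"travel": [0.004,0,0],"roll": 0,"hand": -1},{"travel": [0.006,0,0],"roll": 0,"hand": -1},{"travel": [0.008,0,0],"roll": 0,"hand": -1},{"travel": [0.01,0,0],"roll": 0,"hand": -1},{"travel": [0.012,0,0],"roll": 0,"hand": -1},{"travel": [0.014,0,0],"roll": 0,"hand": -1},{"travel": [0.014,0,0],"roll": 0,"hand": -1}]'

```text
time: 21.6
ee_pos: [0.6421, 0.0154, 0.0384]
eef_rot: [3.141, -0.0, 0.006]
force: [-2.2, -0.2, 5.3]
width: -0.001
```

```bash
python3 meas.py
```

```text
t 21.6 tcp [0.6421 0.0154 0.0384] yaw 0.34 F [-2.2 -0.2  5.3] w -0.0 -> travel [-0.0321  0.0002 -0.0616] roll 0 rows 2
[   17   213   543    55 25206] z 0.0794 ((0.6803015470504761, 0.010161831974983215), (0.021450793370604515, 0.19989049434661865), 0.3422180116176605) ymin/max -0.0898 0.1101 x [0.6695 0.6888]
[   70   273   415    90 13518] z 0.0794 ((0.6455391049385071, 0.01593058556318283), (0.04288814961910248, 0.1592899113893509), 0.34320327639579773) ymin/max -0.0637 0.0956 x [0.6321 0.6665]
[ 41 288  18  25 265] z 0.0755 ((0.6543694734573364, 0.10441989451646805), (0.011042876169085503, 0.006725589744746685), 0.22132286429405212) ymin/max 0.1011 0.1078 x [0.6491 0.6596]
[ 57 339  17  26 234] z 0.0755 ((0.6288912892341614, 0.10519808530807495), (0.0062080067582428455, 0.013201159425079823), 49.757362365722656) ymin/max 0.1008 0.1082 x [0.6226 0.6349]
stop ((0.6361520290374756, 0.11033596098423004), (0.0526711568236351, 0.040588587522506714), 0.367332398891449)
```

>>> move_arm --commands '[{"travel": [0.001,0,0],"roll": 0,"hand": -1},{"travel": [0.002,0,0],"roll": 0,"hand": -1},{"travel": [0.003,0,0],"roll": 0,"hand": -1},{"travel": [0.003,0,0],"roll": 0,"hand": -1}]'

```text
time: 22.05
ee_pos: [0.6448, 0.0154, 0.0385]
eef_rot: [3.141, 0.0, 0.006]
force: [-4.5, -0.1, 5.8]
width: -0.001
```

>>> move_arm --commands '[{"travel": [0.001,0,0.0003],"roll": 0,"hand": -1},{"travel": [0.001,0,0.0003],"roll": 0,"hand": -1},{"travel": [0.001,0,0.0003],"roll": 0,"hand": -1}]'

```text
time: 22.35
ee_pos: [0.6457, 0.0154, 0.0384]
eef_rot: [3.141, 0.0, 0.006]
force: [-5.0, -0.1, 7.3]
width: 0.002
```

>>> move_arm --commands '[{"travel": [0.001,0,0],"roll": 0,"hand": -1},{"travel": [0.0015,0,0],"roll": 0,"hand": -1},{"travel": [0.0015,0,0],"roll": 0,"hand": -1}]'

```text
time: 22.65
ee_pos: [0.6472, 0.0154, 0.0384]
eef_rot: [3.141, 0.0, 0.006]
force: [-4.2, -0.7, 7.4]
width: -0.005
```

>>> move_arm --commands '[{"travel": [0.001,0,0.0002],"roll": 0,"hand": -1},{"travel": [0.0015,0,0.0002],"roll": 0,"hand": -1},{"travel": [0.0015,0,0.0002],"roll": 0,"hand": -1}]'

```text
time: 22.95
ee_pos: [0.6487, 0.0154, 0.0384]
eef_rot: [3.141, 0.0, 0.006]
force: [-4.0, 0.0, 8.5]
width: 0.0
```

>>> move_arm --commands '[{"travel": [0.001,0,0],"roll": 0,"hand": -1},{"travel": [0.002,0,0],"roll": 0,"hand": -1},{"travel": [0.002,0,0],"roll": 0,"hand": -1}]'

```text
time: 23.25
ee_pos: [0.6493, 0.0155, 0.0384]
eef_rot: [3.142, 0.003, 0.006]
force: [-11.3, 0.8, 12.3]
width: 0.002
```

```bash
python3 meas.py | cut -c1-260
```

```text
t 23.25 tcp [0.6493 0.0155 0.0384] yaw 0.34 F [-11.3   0.8  12.3] w 0.0 -> travel [-0.0395  0.0002 -0.0615] roll 0 rows 2
[   22   230   538   133 34246] z 0.0795 ((0.6616939902305603, 0.009100131690502167), (0.060545917600393295, 0.20204684138298035), 0.33953937888145447) ymin/max -0.0919 0.1102 x [0.6467 0.6889]
[ 47 303  18  25 242] z 0.0756 ((0.6549169421195984, 0.10507822036743164), (0.006879476830363274, 0.010989479720592499), 40.56871795654297) ymin/max 0.1009 0.1079 x [0.6494 0.6603]
[ 62 352  16  27 213] z 0.0757 ((0.6290280222892761, 0.10531827807426453), (0.005852898582816124, 0.01395261287689209), 51.57590103149414) ymin/max 0.101 0.1081 x [0.6225 0.6356]
stop ((0.6356369853019714, 0.1102413758635521), (0.05211075395345688, 0.040926218032836914), 0.2594612240791321)
```

It is seated: -11.3 N on the fence and 12.3 N down, and the leg and fence tops merge into one region. Holding briefly, then a final look.

>>> move_arm --commands '[{"travel": [0.0002,0,0],"roll": 0,"hand": -1},{"travel": [0.0002,0,0],"roll": 0,"hand": -1},{"travel": [0.0002,0,0],"roll": 0,"hand": -1},{"travel": [0.0002,0,0],"roll": 0,"hand": -1},{"travel": [0.0002,0,0],"roll": 0,"hand": -1}]'

```text
time: 23.8
ee_pos: [0.6493, 0.0155, 0.0384]
eef_rot: [3.142, 0.004, 0.006]
force: [-12.3, -0.5, 12.4]
width: 0.004
```

```bash
python3 - <<'E'
from h import *
from rig import *
s,c=wrist();t=cams.capture("top");P=cloud(c);f=c["frame"];to(s,.61,.015,.1)
g=cv2.cvtColor(f,cv2.COLOR_RGB2HSV).astype(int)
# angle left end: leg top strip x in .655-.664, y profile near stop
m=(abs(P[...,2]-.08)<.007)&(P[...,0]>.6575)&(P[...,0]<.6635);print("leg top y ends",np.percentile(P[m][:,1],[.5,99.5]).round(4))
m=(g[...,0]<8)&(g[...,1]>150)&(abs(P[...,2]-.07)<.004);print("stop y min",np.percentile(P[m][:,1],[1,50,99]).round(4))
m=(abs(P[...,2]-.038)<.006)&(P[...,0]>.605)&(P[...,0]<.635)&(P[...,1]>-.06)&(P[...,1]<.09);print("lying leg z",np.median(P[m][:,2]).round(4))
a=cv2.resize(f,(400,300));b=cv2.resize(t["frame"][130:310,190:430],(400,300))
cv2.imwrite("pics/fin.png",np.hstack([a,b])[:,:,::-1])
E
```

```text
t 23.8 tcp [0.6493 0.0155 0.0384] yaw 0.34 F [-12.3  -0.5  12.4] w 0.0 -> travel [-0.0395  0.0002 -0.0615] roll 0 rows 2
leg top y ends [-0.0625  0.0953]
stop y min [0.0954 0.1095 0.131 ]
lying leg z 0.0383
```

View pics/fin.png

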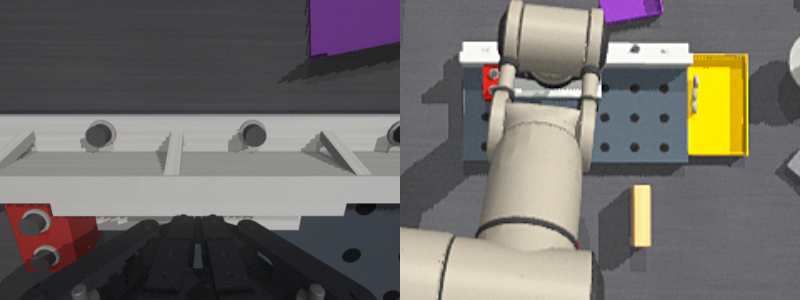

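The left (wrist) half shows the angle's leg flush along the fence at rows 178–215, its end at the red stop (x≈50–100 px). The right (top) half shows the slugs in the tray at about (695,92) and the scraper standing clear at (641,215). Leg end y is 0.0953 against the stop at 0.0954, the lying leg is at z 0.038, and the push is steady at 12 N each way. Handing in.

```bash
python3 -c "
from rig import *
print(job.finish_job());s=get_state();print(s['time'],s['force'])"
```

```text
the job is handed in; nothing more can be done
None
the job is handed in; nothing more can be done
```

I finished the whole task and handed it in at about 24 s of the 72 s, with the fingers still holding the push. `finish_job` gave no verdict, so this rests on my own last checks:

| Item | Last check |
|---|---|
| Slugs | All three are in the yellow tray, standing on edge beside the plate end. Their tops are at about z 0.022 m, so the centres are below the 0.023 m limit. |
| Scraper | It stands upright and released at about (0.42, -0.13), clear of plate and tray. |
| Angle against the stop | Its end is at y 0.0953 m, with the stop face at 0.0954 m. |
| Angle against the fence | It is parallel to the fence at about 0.34°, and the leg shows no gap to it. |
| Angle on the plate | It is level, with the lying leg at z 0.038 m. |
| Push | The wrist force held steady at about 12.3 N towards the fence and 12.4 N down. |

- **Push strength:** the push is a little above the 10 N asked for each way. I estimate at least 5 N reaches the fence after plate friction. I did not measure that separately.
- **Camera agreement:** the cameras differed by 2–3 mm on the scraper and fence positions, so I settled both final fits by touch.
- **Bystanders:** I did not measure the bystanders again at the end. None was touched as far as I could see.

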